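Turn the sample insert round in its kit tray

TASK

Get the drum-sampling kit ready to be covered. First tip the tall flat tin over, away from its labelled face, so that it lies label up along its own bay of the steel tray; then lift the white insert out by its square post, turn it half round with the jar and the plug still in it, and set it (do not drop it) fully home in the same pocket, so that the jar is at the end with the gap in the tray wall. Keep the insert and jar upright while you carry it, and leave the beaker, the bottle and the wrench beside the tray as they are.

Things in the scene. Friction and masses are not known exactly. Their poses are not given: they have to be found in the camera images.
- kit: Open steel tray fixed to the table, 186 (x) by 204 (y) mm; floor 6 mm thick, walls 6 mm thick, rim 36 mm above the table. Origin: centre of its underside, z up. A wall along x splits it into the insert's pocket (at -y) and the tin's bay (at +y). The pocket's +x end wall has a gap 56 mm wide in its middle, seen from above; all other walls are whole.
- pocket (a point): Centre of the pocket's floor, 6 mm above the table, 42 mm to the -y side of the tray's origin, axes as the tray's. The pocket is 174 (x) by 108 (y) mm inside and 30 mm deep.
- bay (a point): Centre of the floor of the tin's bay, 6 mm above the table, 57 mm to the +y side of the tray's origin, axes as the tray's. The bay is 174 (x) by 78 (y) mm inside and 30 mm deep.
- insert_c (a point): Mid-height of the loose white insert, 53 mm above its underside; z up, x towards its jar end. A block 170 (x) by 104 (y) by 40 mm, 2 mm slack each side in the pocket, with a 26 mm square aluminium post (sides along x, y) on its middle up to 106 mm above the underside. Starts seated on the pocket floor the wrong way round, its x opposite to the tray's. With jar and plug 0.5 to 0.95 kg.
- jar_c (a point): Centre of the closed amber glass jar, 56 mm across, 60 mm high, z up, standing loose in a round pocket of the insert, 48 mm from the insert's middle; its underside is 10 mm above the insert's, so its top is 76 mm above the table when seated.
- plug_c (a point): Centre of the steel drum plug, 50 mm across and 42 mm high, loose in a square pocket at the insert's other end, 50 mm from the middle; its top is 58 mm above the table when seated.
- tin_c (a point): Centre of the loose flat tin, 40 (x) by 70 (y) by 100 (z) mm, a small black cap 10 mm high on its +z end. Broad -x face: brown paper label; broad +x face: plain. Starts standing on its small end near the bay's -x end, axes as the tray's, free floor on its +x side. 0.2 to 0.4 kg; overbalances at about 22 degrees. Lying label up, its x axis points down and this point is 26 mm above the table.
- beaker_c (a point): Centre of a loose open white beaker, 68 mm across and 85 mm high, beside the tray. To be left alone.
- bottle_c (a point): Centre of a loose white bottle, 66 mm across and 130 mm high, beside the tray. To be left alone.
- wrench_grip (a point): Handle of a loose flat steel wrench, 190 mm long, lying beyond the tray. To be left alone.

How it is judged:
By the outcome, as a careful person would: the job done as asked, in the order asked, and still so for the second after the job is handed in, with the robot touching nothing.
It also fails if it takes over 58 s, if anything falls off the work surface, if the arm or the gripper's body presses on something with over 40 N, if the wrist force passes 120 N, or if a joint passes its speed limit or range.

ROBOT

A 6-joint arm with a two-finger parallel gripper is mounted at the origin on the work surface. World frame = base frame: x ahead of the robot, y to its left, z up, the work surface at z = 0. Lengths are in m, angles in rad, forces in N, time in s.
With the tool pointing down it reaches from about 0.325 to 0.9 m from the base axis. Payload 3.5 kg.
Tool frame: the origin (TCP) lies at the very end of the fingers, on their centre line; the grasp point (between the pads) lies 19 mm behind it (r.hold_point_z is the distance from the TCP to the grasp point, in m); z points along the fingers, x is the direction in which the jaws open and shut, and the axes are right-handed (so a half turn about z gives the same grasp; the last joint's range is limited). The gripper opens to 85 mm and grips with 20 to 120 N. Pads are 22 mm wide; open, the fingers measure 114 mm over their backs; the gripper's body (76 mm by 85 mm) begins 54 mm behind the grasp point. The pads swing forward as they close: fully open they stand 13 mm farther back than shut.
Start: joints at [-1.404, 0.276, -0.026, 1.268, 0, 1.467], TCP at [0.167, -0.602, 0.231] pointing down, gripper open.
Joint ranges: [-3.12, 3.12], [-0.85, 1.88], [-1.08, 1.24], [-1.95, 2.15], [-1.57, 1.53], [-3.14, 3.14]. Speed limits (rad/s): [2.57, 2.57, 3.14, 3.14, 3.14, 3.14].

INTERFACE

Orientations are given as a unit quaternion [x, y, z, w].
In Python, from bench import r gives the robot as it stands. Calls block until the motion is done:
- r.move_pose(position, orientation): joint-space move of the TCP to a pose.
- r.servo_line(position, max_speed=0.15, frame=None): straight line of the TCP; frame=None keeps the orientation; max_speed is the mean speed in m/s.
- r.set_joints(angles): joint-space move.
- r.move_gripper(opening): finger opening in m; the grip force is fixed at half the most; returns when the fingers have stopped.
- r.dwell(seconds).
- r.inverse_kinematics(position, orientation): joint angles nearest the present ones, or None.
- r.camera(name): name is "scene" or "top" or "wrist"; returns the picture (480x640x3 uint8, blue, green, red); there is no depth.
- r.camera_info(name): a dict with "K" (3x3 intrinsics, pixels), "distortion" ([k1, k2, p1, p2, k3] as OpenCV has them; the pictures are not rectified), "extrinsics" (4x4, takes a point from world to camera coordinates). Camera axes: x right, y down, z forward; pixel columns grow to the right and rows downward; lengths in m; the calibration is good to about 2 mm. A picture is of the moment at which its call begins: read the wrist's pose just before it. camera_info takes no time and is no camera call; for the wrist camera it gives the pose at the moment of the call.
A pose or a line that the arm cannot do raises r.PlanningError and nothing moves.
- r.hand_in(): hands the job in, once; it reports no verdict.
Trained networks look in the newest picture that a camera, given by its name, has taken for a name from the list of things; names that differ only in an ending like _2 or _b are one class to them, and where a whole thing is asked for, a point or a joint stands for the part that bears it (a point fixed in the world has none). Each returns a list of dicts, best first, with "conf" (0 to 1); they miss things now and then, are a little off and sometimes report something else, mostly with a low value. They report only what shows in the picture. A call takes as long as a camera call.
- r.look_for(camera, label): "rect" ([left, top, width, height] in pixels, round what is visible of it).
- r.spot_point(camera, label): "at" ([column, row] in pixels: a listed point, or the origin of a listed thing).
Readings, each from a call of its own:
- r.read_time_s(): time.
- r.read_q(): joint angles.
- r.read_qvel(): joint speeds.
- r.read_joint_efforts(): joint torques, N m.
- r.read_tcp_pos(): TCP position.
- r.read_orientation(): TCP orientation.
- r.read_force(): force on the tool from outside, world axes, zero at the start.
- r.read_torque(): the same for the moment, N m.
- r.read_gripper_width(): finger opening in m.
Only numpy, scipy, OpenCV 4.12 (cv2) and the standard library are available. Lean on these libraries where they do the work, as an engineer would, in place of code of your own. Each camera call takes 0.05 s, during which the arm holds its last target.

## Working session

There is one attempt and no reset: what is moved stays moved. The work goes in short steps, each a Python script; the robot and the scene stay as the last script left them, time stands still between calls to the robot, and variables do not carry over. Pictures are saved under pics/ and viewed, and the job is handed in when it is done.

```bash
ls -la; mkdir -p pics; python3 - <<'E'
from bench import r
import cv2
print(r.read_time_s())
for c in ("scene","top","wrist"):
    im=r.camera(c); cv2.imwrite(f"pics/{c}0.png",im)
    i=r.camera_info(c); print(c,i["K"],i["distortion"],i["extrinsics"])
    for l in ["kit","pocket","bay","insert_c","jar_c","plug_c","tin_c","beaker_c","bottle_c","wrench_grip"]:
        a=r.spot_point(c,l)[:2]
        print(l,[(x["at"],round(x["conf"],2)) for x in a])
print(r.read_time_s())
E
```

```text
total 12
drwxr-xr-x  3 agent agent 4096 Dec  7 06:11 .
drwxr-xr-x 23 root  root  4096 Dec  7 06:11 ..
drwxr-xr-x  2 agent agent 4096 Dec  7 06:11 pics
0.0
scene [[464.47328471   0.         320.19019044]
 [  0.         464.47328471 242.85176951]
 [  0.           0.           1.        ]] [-0.01999856  0.          0.          0.          0.        ] [[ 0.44878395  0.89349096 -0.01633619 -0.3191909 ]
 [ 0.66373339 -0.34551004 -0.66338586 -0.32268188]
 [-0.59837359  0.28687405 -0.74809914  1.37266636]
 [ 0.          0.          0.          1.        ]]
kit [([217.6, 282.9], 0.7)]
pocket []
bay [([244.4, 274.8], 0.94)]
insert_c [([194.6, 267.9], 0.59)]
jar_c [([192.9, 254.8], 0.67)]
plug_c [([193.9, 292.7], 0.65), ([244.8, 274.0], 0.48)]
tin_c [([237.4, 242.5], 0.85)]
beaker_c [([115.5, 297.2], 0.62)]
bottle_c [([294.2, 268.9], 0.71)]
wrench_grip [([190.9, 344.6], 0.59)]
top [[587.03880411   0.         316.19251464]
 [  0.         587.03880411 245.45439155]
 [  0.           0.           1.        ]] [-0.19490145  0.          0.          0.          0.        ] [[ 2.66433328e-03 -9.9999626
[... 484 characters left out ...]
beaker_c [([533.3, 295.6], 0.61)]
bottle_c [([353.2, 235.6], 0.86)]
wrench_grip [([479.0, 220.1], 0.62), ([426.8, 284.8], 0.38)]
wrist [[390.19340745   0.         319.93831011]
 [  0.         390.19340745 240.64943123]
 [  0.           0.           1.        ]] [-0.01190962  0.          0.          0.          0.        ] [[ 2.65654189e-01 -9.64068371e-01  1.67429847e-04 -6.25795851e-01]
 [-9.26317045e-01 -2.55203478e-01  2.77142412e-01 -3.57581469e-02]
 [-2.67141505e-01 -7.37791359e-02 -9.60828838e-01  3.77871435e-01]
 [ 0.00000000e+00  0.00000000e+00  0.00000000e+00  1.00000000e+00]]
kit []
pocket []
bay []
insert_c []
jar_c []
plug_c []
tin_c []
beaker_c []
bottle_c []
wrench_grip []
1.65
```

View pics/scene0.png

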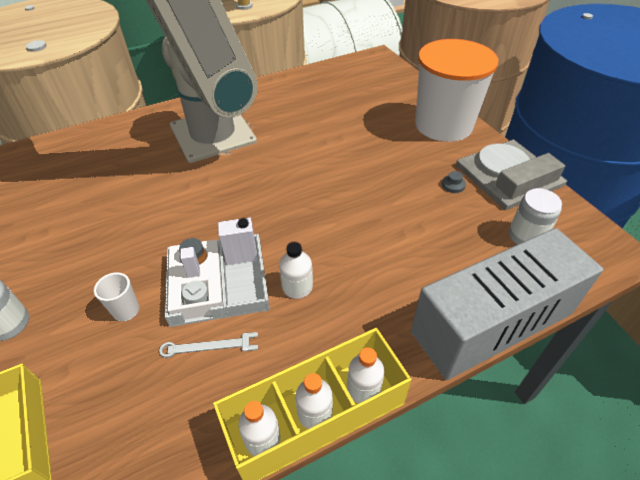

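View pics/top0.png

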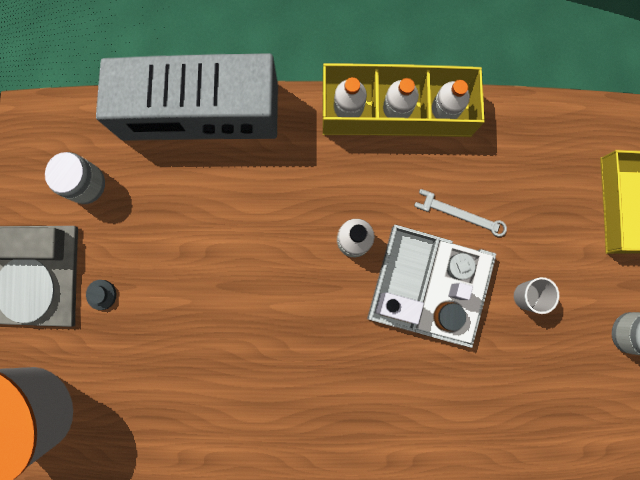

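View pics/wrist0.png

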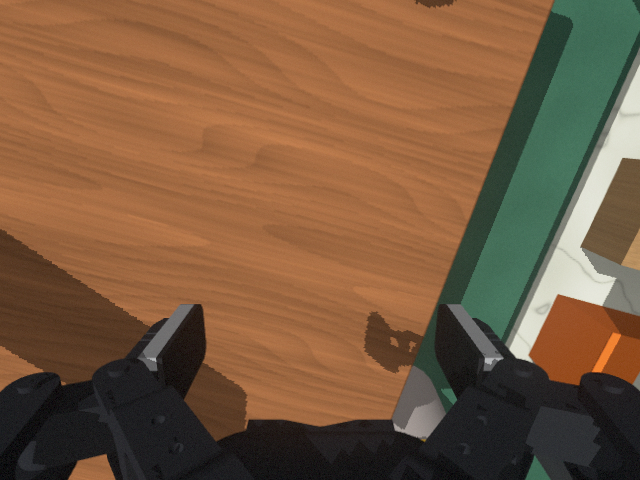

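The scene and top views show the tray. In the top picture its rim corners are roughly (397,227), (495,250), (472,348) and (370,320), with the tin at (400,308), the jar at (452,316), the post at (460,290) and the plug at (462,265). The jar is at the robot end. I'll enlarge both pictures to get the corners.

```bash
cat > h.py <<'E'
import numpy as np, cv2
from scipy.spatial.transform import Rotation as R
def proj(info,P):
    E=np.array(info["extrinsics"]);P=np.atleast_2d(P).astype(float)
    return cv2.projectPoints(P,cv2.Rodrigues(E[:3,:3])[0],E[:3,3],np.array(info["K"]),np.array(info["distortion"]))[0].reshape(-1,2)
def ray(info,uv):
    E=np.array(info["extrinsics"]);n=cv2.undistortPoints(np.array([[uv]],float),np.array(info["K"]),np.array(info["distortion"]))[0,0]
    d=E[:3,:3].T@np.array([n[0],n[1],1]);return -E[:3,:3].T@E[:3,3],d/np.linalg.norm(d)
def plane(info,uv,z):
    o,d=ray(info,uv);return o+d*(z-o[2])/d[2]
def tri(obs):
    A=np.zeros((3,3));b=np.zeros(3);L=[ray(i,u) for i,u in obs]
    for o,d in L:
        M=np.eye(3)-np.outer(d,d);A+=M;b+=M@o
    p=np.linalg.solve(A,b)
    return p,[float(np.linalg.norm((np.eye(3)-np.outer(d,d))@(p-o))) for o,d in L]
def down(jaw):  # tool z down, tool x along world yaw 'jaw'
    c,s=np.cos(jaw),np.sin(jaw)
    return R.from_matrix(np.array([[c,s,0],[s,-c,0],[0,0,-1]])).as_quat()
E
python3 - <<'E'
import cv2
a=cv2.imread("pics/top0.png")[205:365,350:570]
b=cv2.imread("pics/scene0.png")[195:365,90:320]
cv2.imwrite("pics/topz.png",cv2.resize(a,None,fx=3.6,fy=3.6,interpolation=cv2.INTER_CUBIC))
cv2.imwrite("pics/scenez.png",cv2.resize(b,None,fx=3.4,fy=3.4,interpolation=cv2.INTER_CUBIC))
E
```

```text
(no output)
```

View pics/topz.png

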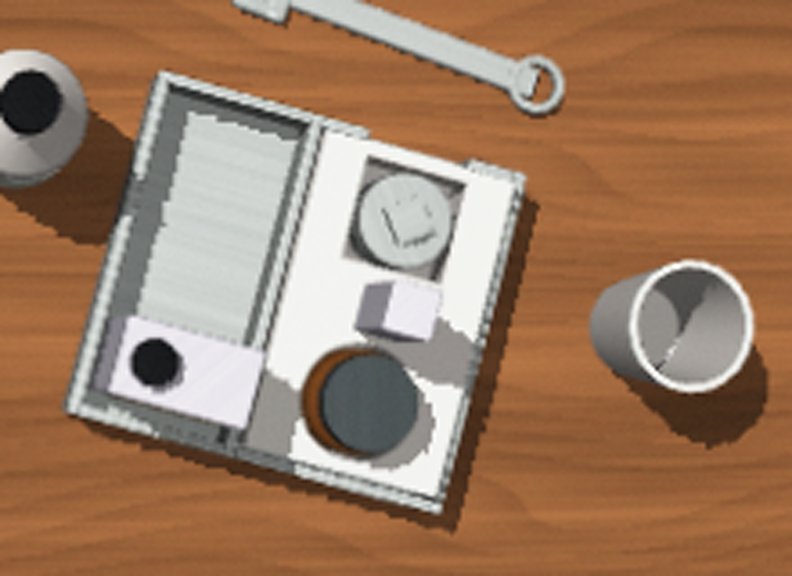

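View pics/scenez.png

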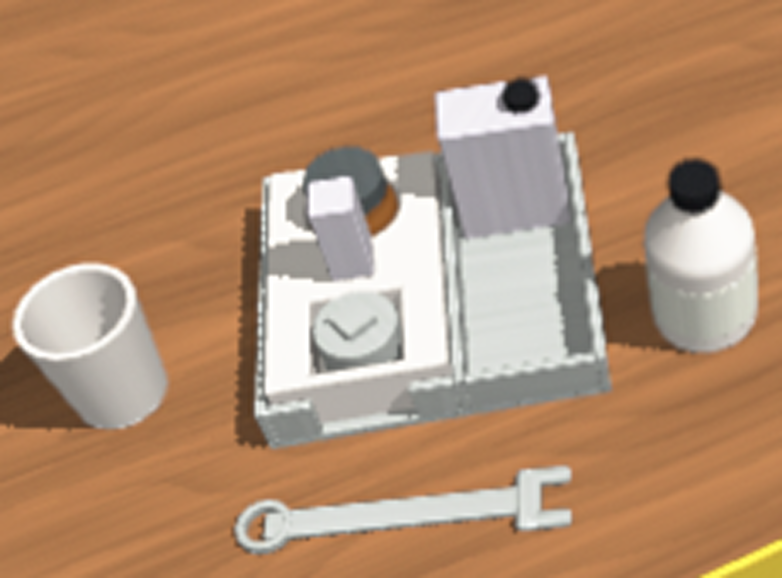

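```bash
cat > fit.py <<'E'
from bench import r
from h import *
from scipy.optimize import least_squares
T=r.camera_info("top");S=r.camera_info("scene")
t=lambda x,y:(350+x/3.6-.36,205+y/3.6-.36)
s=lambda x,y:(90+x/3.4-.35,195+y/3.4-.35)
c=[t(162,74),t(524,177),t(440,512),t(70,410)]
loc=np.array([[93,102],[93,-102],[-93,-102],[-93,102]])/1e3
def W(p,l,z): 
    C,Sn=np.cos(p[2]),np.sin(p[2]);l=np.atleast_2d(l)
    return np.c_[p[0]+C*l[:,0]-Sn*l[:,1],p[1]+Sn*l[:,0]+C*l[:,1],np.full(len(l),z)]
f=lambda p:(proj(T,W(p,loc,.036))-np.array(c)).ravel()
sol=least_squares(f,[.5,-.2,-.2]);p=sol.x
print("kit",p,np.degrees(p[2]),sol.fun.round(1))
print("post top",tri([(T,t(413,309)),(S,s(331,197))]))
print("tin cap",tri([(T,t(155,361)),(S,s(520,90))]))
print("jar",tri([(T,t(370,405)),(S,s(345,178))]))
print("plug",tri([(T,t(405,217)),(S,s(357,325))]))
print("kit corner TL/TR",tri([(T,c[0]),(S,s(607,385))]),tri([(T,c[1]),(S,s(258,408))]))
print("tin top corners",[plane(T,t(*u),.106)[:2].round(4) for u in[(122,316),(265,350),(250,427),(110,388)]])
print("expected post",W(p,[[0,-.042]],.112),"tin guess",W(p,[[-.06,.057]],.1))
print("beaker",plane(T,t(693,325),.085),"bottle",plane(T,t(30,100),.13))
for info,n in((T,"top"),(S,"scene")):
    im=cv2.imread(f"pics/{n}0.png")
    for l,z in ((loc,.036),(loc,0),(np.array([[13,-29],[13,-55],[-13,-55],[-13,-29]])/1e3,.112)):
        cv2.polylines(im,[np.round(proj(info,W(p,l,z))*16).astype(int)],True,(0,0,255),1,cv2.LINE_AA,4)
    x0,y0=(350,205) if n=="top" else (90,195)
    cv2.imwrite(f"pics/ov_{n}.png",cv2.resize(im[y0:y0+165,x0:x0+225],None,fx=3.4,fy=3.4,interpolation=cv2.INTER_CUBIC))
E
python3 fit.py
```

```text
kit [ 0.53357722 -0.15796616 -0.27163389] -15.56347557369482 [-0.3 -1.1  0.9 -0.7  0.1  0.9 -0.6  0.8]
post top (array([ 0.52336391, -0.19857897,  0.11154157]), [0.0004048305142040499, 0.000404830514204012])
tin cap (array([ 0.49844796, -0.07070678,  0.11733473]), [0.0009427607579084497, 0.0009427607579084182])
jar (array([ 0.47565765, -0.18544055,  0.07284071]), [0.00023621486132853134, 0.00023621486132844])
plug (array([ 0.5720717 , -0.21045059,  0.05216927]), [0.0006782154854236828, 0.0006782154854237014])
kit corner TL/TR (array([ 0.65166591, -0.08869365,  0.0114245 ]), [0.00013790232494440642, 0.00013790232494437845]) (array([ 0.59390807, -0.27839367,  0.04094714]), [0.0006577950970664933, 0.0006577950970665212])
tin top corners [array([ 0.5206, -0.0552]), array([ 0.5039, -0.1255]), array([ 0.4664, -0.1178]), array([ 0.4856, -0.0492])]
expected post [[ 0.52230838 -0.19842618  0.112     ]] tin guess [[ 0.49107062 -0.08695778  0.1       ]]
beaker [ 0.51464736 -0.3528526   0.085     ] bottle [ 0.62344996 -0.00896575  0.13      ]
```

View pics/ov_top.png

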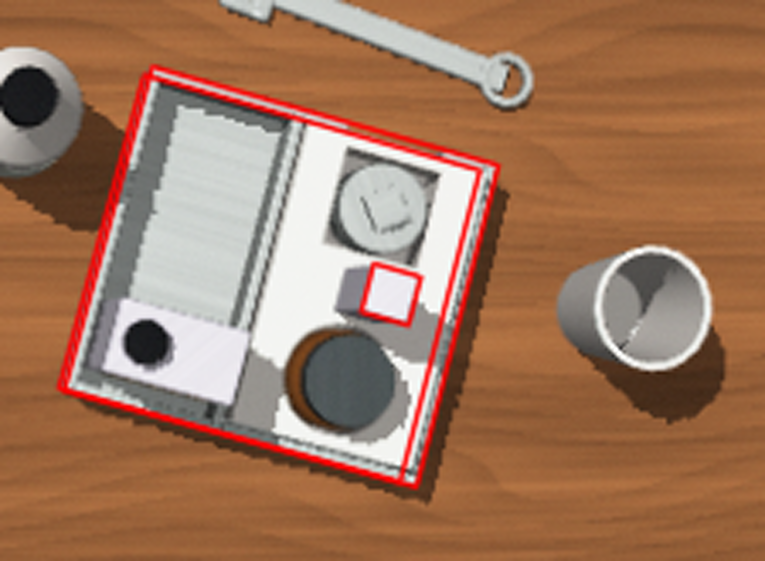

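View pics/ov_scene.png

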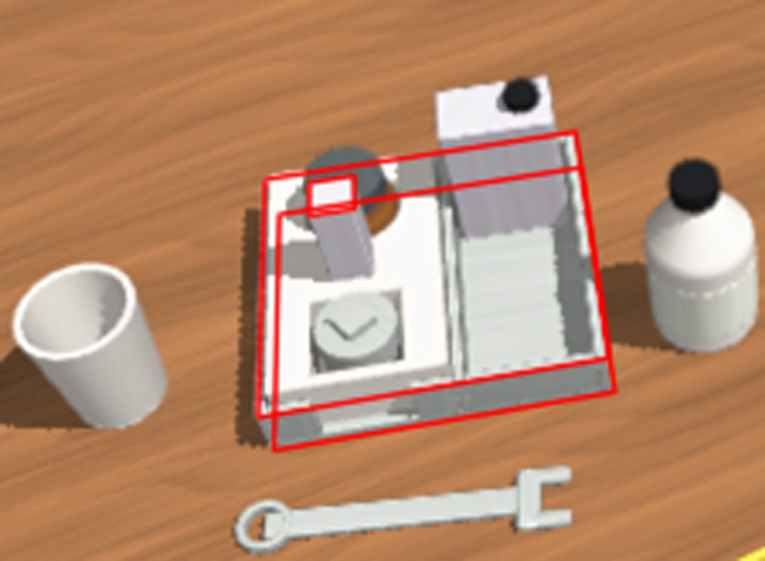

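```bash
python3 - <<'E'
from bench import r
from h import *
yw=-.2716;p=np.array([.5336,-.158])
def tw(x,y): return p+np.array([np.cos(yw)*x-np.sin(yw)*y,np.sin(yw)*x+np.cos(yw)*y])
for nm,xy,z,js in (("push",tw(-.105,.057),.088,[yw+np.pi/2,yw-np.pi/2]),("post",np.array([.5228,-.1985]),.083,[yw,yw+np.pi,yw+np.pi/2,yw-np.pi/2])):
    for zz in (z,.2,.26):
        for j in js:
            q=r.inverse_kinematics([*xy,zz],down(j)); print(nm,zz,round(np.degrees(j)),None if q is None else np.round(q,2))
E
```

```text
push 0.088 74 [-0.31  0.1  -0.57  0.9   0.   -0.04]
push 0.088 -106 [-0.31  0.1  -0.57  0.9   0.    3.1 ]
push 0.2 74 [-0.31 -0.01 -0.42  1.16  0.   -0.04]
push 0.2 -106 [-0.31 -0.01 -0.42  1.16  0.    3.1 ]
push 0.26 74 [-0.31 -0.05 -0.33  1.29  0.   -0.04]
push 0.26 -106 [-0.31 -0.05 -0.33  1.29  0.    3.1 ]
post 0.083 -16 [-0.48  0.28 -0.35  0.93  0.    1.36]
post 0.083 164 [-0.48  0.28 -0.35  0.93  0.   -1.78]
post 0.083 74 [-0.48  0.28 -0.35  0.93  0.   -0.21]
post 0.083 -106 [-0.48  0.28 -0.35  0.93  0.    2.93]
post 0.2 -16 [-0.48  0.18 -0.22  1.17  0.    1.36]
post 0.2 164 [-0.48  0.18 -0.22  1.17  0.   -1.78]
post 0.2 74 [-0.48  0.18 -0.22  1.17  0.   -0.21]
post 0.2 -106 [-0.48  0.18 -0.22  1.17  0.    2.93]
post 0.26 -16 [-0.48  0.15 -0.13  1.3   0.    1.36]
post 0.26 164 [-0.48  0.15 -0.13  1.3   0.   -1.78]
post 0.26 74 [-0.48  0.15 -0.13  1.3   0.   -0.21]
post 0.26 -106 [-0.48  0.15 -0.13  1.3   0.    2.93]
```

The overlay matches the tray and post to about 1 px in both views, and the measured heights agree with the text (post 0.1115, cap 0.117, jar 0.073 against 0.076). Next I'll push the tin from its label side.

```bash
cat >> h.py <<'E'
yw=-.2716;p0=np.array([.5336,-.158])
def tw(x,y,z): return [p0[0]+np.cos(yw)*x-np.sin(yw)*y,p0[1]+np.sin(yw)*x+np.cos(yw)*y,z]
def shot(r,cam,name,box=None,f=1):
    im=r.camera(cam)
    cv2.imwrite("pics/full_"+name,im)
    if box: x,y,w,h=box; im=im[y:y+h,x:x+w]
    cv2.imwrite("pics/"+name,cv2.resize(im,None,fx=f,fy=f,interpolation=cv2.INTER_CUBIC))
E
python3 - <<'E'
from bench import r
from h import *
j=yw+np.pi/2
r.move_gripper(0.0)
r.move_pose(tw(-.107,.057,.2),down(j)); print(r.read_time_s())
r.servo_line(tw(-.107,.057,.09),.15); print(r.read_time_s(),r.read_force().__repr__())
for x in (-.09,-.085,-.08,-.075,-.07):
    r.servo_line(tw(x,.057,.09),.06); print(x,np.round(r.read_force(),1),r.read_time_s())
shot(r,"scene","s1.png",(90,195,230,170),3.4)
E
```

```text
4.5583
5.4417 array([ 0.93781964, -0.11653818,  1.44016012])
-0.09 [-0.6 -0.1  0.8] 5.875
-0.085 [-1.3  0.1 -0.5] 6.125
-0.08 [ 0.   0.4 -0.7] 6.375
-0.075 [-0.1 -0.2  0.1] 6.625
-0.07 [-1.8  0.2  0.4] 6.875
```

View pics/s1.png

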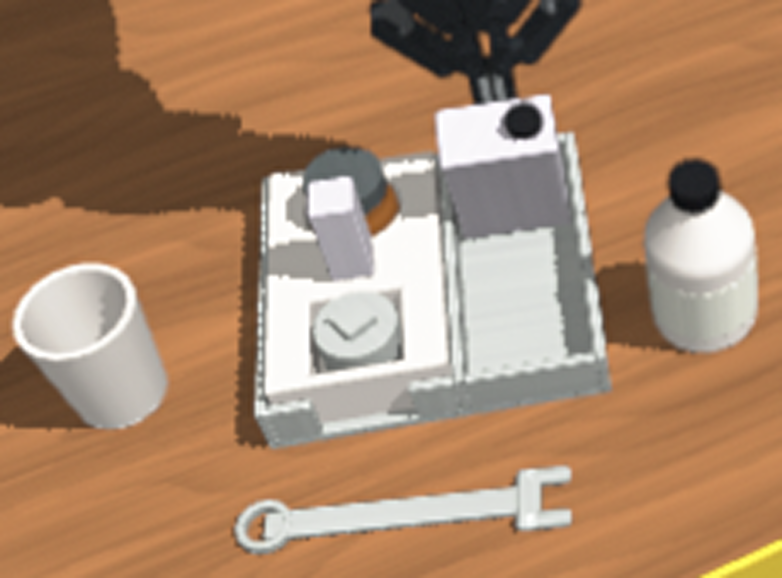

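The tin is pivoting about its far bottom edge: its top has moved and its base at (460,235) has not. I'll keep pushing.

```bash
python3 - <<'E'
from bench import r
from h import *
for x in (-.06,-.05,-.044,-.038,-.032):
    r.servo_line(tw(x,.057,.09),.04); print(x,np.round(r.read_force(),1),r.read_time_s())
r.dwell(.3)
shot(r,"scene","s2.png",(90,195,230,170),3.4)
E
```

```text
-0.06 [ 0.4  0.2 -0.4] 7.325
-0.05 [-1.1  0.4 -0.4] 7.725
-0.044 [0.8 0.2 0.4] 8.025
-0.038 [-0.1 -0.5  0.1] 8.325
-0.032 [-0.9 -0.3  0.2] 8.625
```

View pics/s2.png

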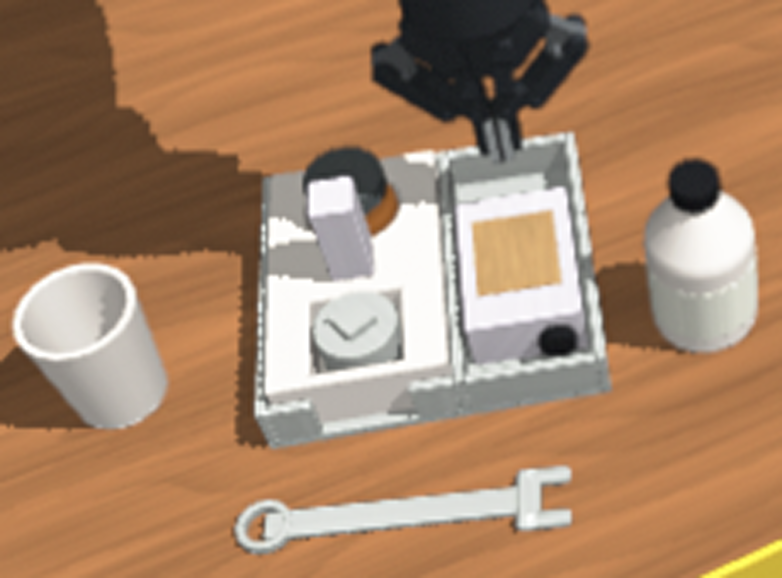

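The tin now lies label up in its bay, with its cap at (557,340) towards the gap side. Next come two wrist views over the insert, a half turn apart.

```bash
python3 - <<'E'
from bench import r
from h import *
r.servo_line(tw(-.06,.057,.2),.25)
r.move_gripper(.07)
for k,j in enumerate((yw+np.pi,yw)):
    # offset tool so that camera sees the insert
    d=down(j); Rm=R.from_quat(d).as_matrix()
    i=r.camera_info("wrist"); E=np.array(i["extrinsics"]); cam=-E[:3,:3].T@E[:3,3]
    Rt=R.from_quat(r.read_orientation()).as_matrix(); off=Rt.T@(cam-np.array(r.read_tcp_pos())); ax=Rt.T@E[2,:3]
    print("cam in tool",off.round(4),"axis",ax.round(3))
    b=np.array([.5224,-.1985,.27]); 
    tgt=b-(Rm@(off+ax*(off[2]*-1+.2)/ax[2]))*np.array([1,1,0])
    try: r.move_pose(tgt,d)
    except r.PlanningError as e: print("pe",tgt,e); continue
    r.dwell(.2)
    np.save(f"pics/w{k}.npy",np.array(r.camera_info("wrist")["extrinsics"])); shot(r,"wrist",f"w{k}.png")
    print(tgt,r.read_time_s())
    for l in ("insert_c","jar_c","plug_c"): print(l,[(x["at"],x["conf"]) for x in r.spot_point("wrist",l)[:1]])
shot(r,"scene","s3.png",(90,195,230,170),3.4)
E
```

```text
cam in tool [-0.0009 -0.07   -0.1418] axis [-0.001  0.276  0.961]
[ 0.51379833 -0.2252094   0.27      ] 12.0667
insert_c [([317.7, 236.9], 0.55)]
jar_c [([367.8, 232.9], 0.58)]
plug_c [([268.6, 229.2], 0.71)]
cam in tool [-1.000e-04 -7.100e-02 -1.418e-01] axis [0.    0.276 0.961]
[ 0.52969857 -0.17242026  0.27      ] 15.1917
insert_c [([318.7, 236.3], 0.8)]
jar_c [([275.6, 234.5], 0.77)]
plug_c [([369.6, 229.7], 0.61)]
```

View pics/w0.png

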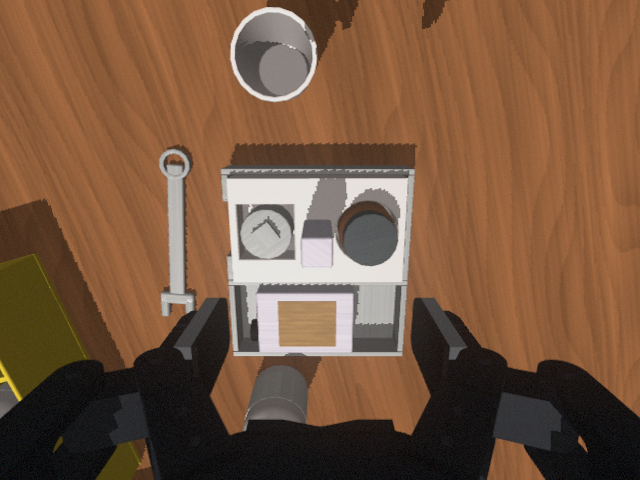

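View pics/w1.png

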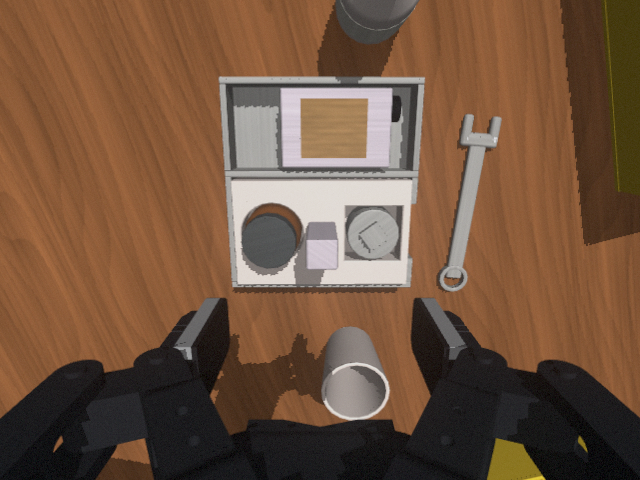

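Both wrist views show the whole tray and the tin lying label up, with the jar opposite the gap end. I'll zoom in for sub-millimetre corner picks.

```bash
python3 - <<'E'
import cv2
a=cv2.imread("pics/w0.png")[160:360,215:420]; b=cv2.imread("pics/w1.png")[70:295,210:430]
cv2.imwrite("pics/w0z.png",cv2.resize(a,None,fx=2.9,fy=2.9,interpolation=cv2.INTER_CUBIC))
cv2.imwrite("pics/w1z.png",cv2.resize(b,None,fx=2.6,fy=2.6,interpolation=cv2.INTER_CUBIC))
E
```

```text
(no output)
```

View pics/w0z.png

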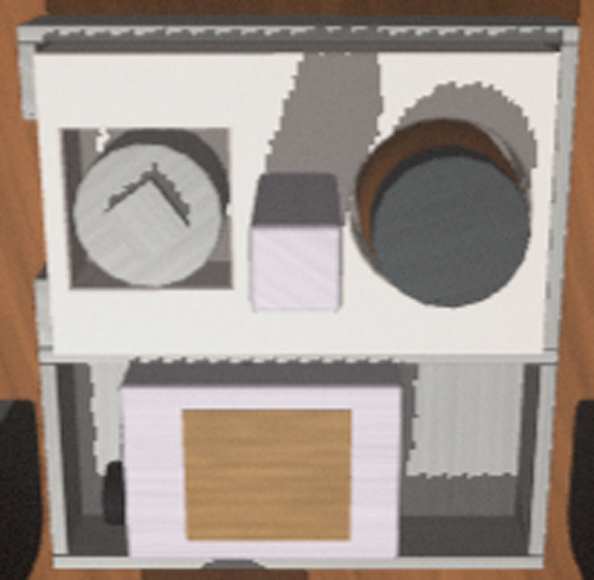

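View pics/w1z.png

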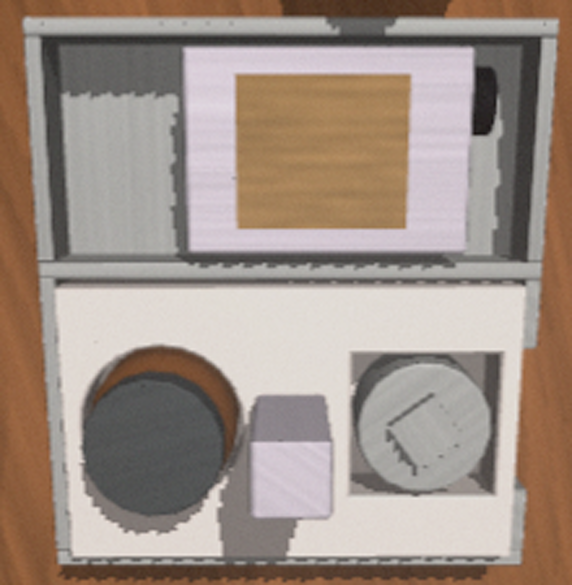

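```bash
cat > fit2.py <<'E'
from bench import r
from h import *
from scipy.optimize import least_squares
B=r.camera_info("wrist")
def inf(k): return dict(B,extrinsics=np.load(f"pics/w{k}.npy"))
I=[inf(0),inf(1)]
F=[lambda q:np.array([215,160])+np.array(q)/2.9-.33, lambda q:np.array([210,70])+np.array(q)/2.6-.31]
def W(p,l,z):
    C,S=np.cos(p[2]),np.sin(p[2]);l=np.atleast_2d(l)/1e3
    return np.c_[p[0]+C*l[:,0]-S*l[:,1],p[1]+S*l[:,0]+C*l[:,1],np.full(len(l),z)]
rim=[[(18,27),(579,27),(53,568),(543,568)],[(523,562),(59,562),(558,20),(24,18)]]
rl=[[93,-102],[-93,-102],[93,102],[-93,102]]
ins=[[(35,52),(561,52),(545,352)],[(514,556),(72,556),(56,286),(524,286)]]
il=[[[85,-52],[-85,-52],[-85,52]],[[85,-52],[-85,-52],[-85,52],[85,52]]]
post=[[(248,226),(344,226),(250,310),(341,310)],[(332,518),(250,518),(332,441),(251,441)]]
pl=[[13,-13],[-13,-13],[13,13],[-13,13]]
def fit(obs,locs,z,ks):
    def f(p): return np.concatenate([(proj(I[k],W(p,locs[k],z))-np.array([F[k](q) for q in obs[k]])).ravel() for k in ks])
    s=least_squares(f,[.53,-.18,-.27]); return s
for nm,obs,l,z in(("rim",rim,[rl,rl],.036),("ins",ins,il,.046),("post",post,[pl,pl],.112)):
    for ks in([0],[1],[0,1]):
        s=fit(obs,l,z,ks);p=s.x.copy()
        if nm=="rim": p[:2]=W(p,[[0,-42]],0)[0,:2]
        print(nm,ks,p[:2].round(4),np.degrees(p[2]).round(2),"rms",np.sqrt(np.mean(s.fun**2)).round(2))
# heights from two wrist views
print("post top z",[tri([(I[0],F[0](post[0][k])),(I[1],F[1](post[1][k]))])[0].round(4) for k in range(4)])
print("rim z",[tri([(I[0],F[0](rim[0][k])),(I[1],F[1](rim[1][k]))])[0].round(4) for k in range(4)])
E
python3 fit2.py
```

```text
rim [0] [ 0.5227 -0.2013] -15.69 rms 0.82
rim [1] [ 0.5231 -0.2012] -15.63 rms 1.09
rim [0, 1] [ 0.5229 -0.2012] -15.67 rms 0.98
ins [0] [ 0.5223 -0.2016] -15.48 rms 0.33
ins [1] [ 0.5235 -0.2008] -15.41 rms 0.71
ins [0, 1] [ 0.523  -0.2012] -15.42 rms 0.77
post [0] [ 0.5229 -0.2017] -15.85 rms 0.66
post [1] [ 0.5233 -0.2003] -15.75 rms 0.51
post [0, 1] [ 0.5231 -0.201 ] -15.8 rms 0.85
post top z [array([ 0.5323, -0.2166,  0.1102]), array([ 0.507 , -0.2095,  0.1102]), array([ 0.5388, -0.1924,  0.1091]), array([ 0.5143, -0.1856,  0.1091])]
rim z [array([ 0.5965, -0.2832,  0.0336]), array([ 0.4175, -0.2333,  0.0338]), array([ 0.6506, -0.0885,  0.0352]), array([ 0.4724, -0.0378,  0.0341])]
```

The pocket centre comes out at (0.523, -0.201) with yaw -15.7°, and the insert and post agree with it to within 1 mm. I'll pinch the post gently along y to centre it, then grip it along x with the fingers above the jar lid.

```bash
cat >> h.py <<'E'
yt=np.radians(-15.68); P=np.array([.5230,-.2012])
E
python3 - <<'E'
from bench import r
from h import *
r.move_gripper(.055)
r.move_pose([*P,.15],down(yt+np.pi/2))
r.servo_line([*P,.083],.12); print(r.read_time_s(),np.round(r.read_force(),1))
r.move_gripper(0.0); r.dwell(.2); print("y grip",r.read_gripper_width(),np.round(r.read_force(),1),np.round(r.read_torque(),2))
r.move_gripper(.055)
r.move_pose([*P,.083],down(yt)); print(np.round(r.read_q(),2),np.round(r.read_force(),1))
shot(r,"top","t4.png",(350,205,220,160),3.6)
r.move_gripper(0.0); r.dwell(.2); print("x grip",r.read_gripper_width(),np.round(r.read_force(),1),np.round(r.read_torque(),2),r.read_time_s())
shot(r,"scene","s4.png",(90,195,230,170),3.4)
E
```

```text
17.8417 [ 0.1 -0.2  0.4]
y grip 0.024742501560136555 [0.1 2.5 5.8] [ 0.42 -0.12 -0.02]
[-0.48  0.28 -0.35  0.93 -0.    1.36] [ 0.5 -0.1  0.5]
x grip 0.025052971547859803 [ 1.1 -0.2  0.8] [-0.03 -0.09  0.03] 20.825
```

View pics/s4.png

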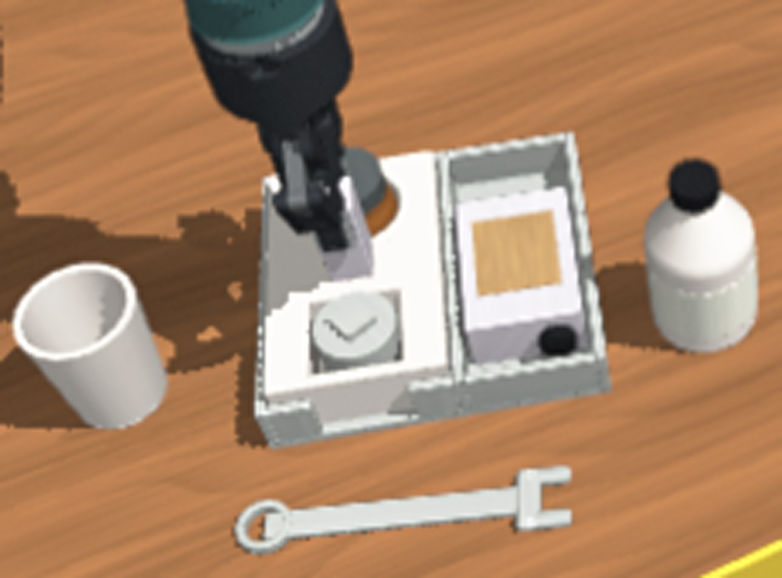

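The grip is good: width 25 mm and side force about 1 N. Lifting now, with a check before the turn.

```bash
python3 - <<'E'
from bench import r
from h import *
r.servo_line([*P,.093],.03); print(r.read_gripper_width(),np.round(r.read_force(),1),np.round(r.read_torque(),2),r.read_time_s())
r.servo_line([*P,.185],.08); print(r.read_gripper_width(),np.round(r.read_force(),1),np.round(r.read_torque(),2),r.read_time_s())
shot(r,"scene","s5.png",(90,155,230,170),3.4)
E
```

```text
0.02532352261179572 [ 2.7 -0.2 -5.7] [-0.1  -0.44 -0.02] 21.3583
0.02539936383728898 [ 0.5 -0.6 -6.7] [-0.02  0.03 -0.02] 22.6583
```

View pics/s5.png

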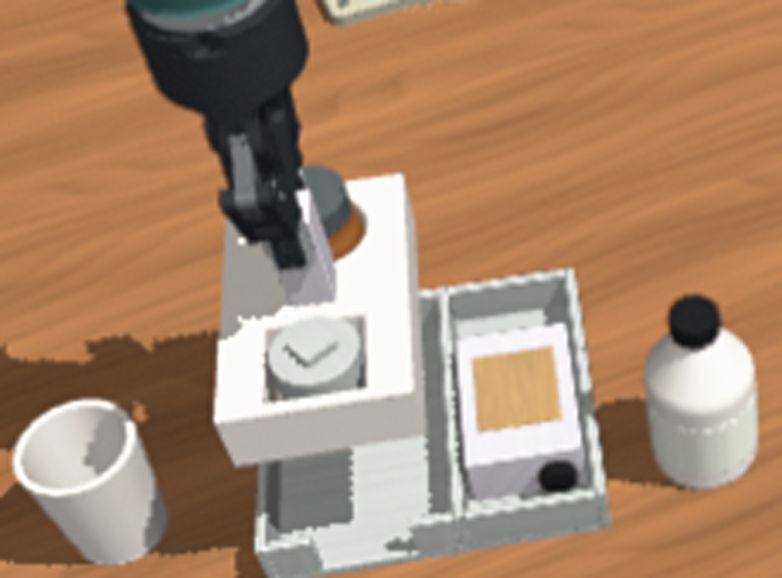

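The insert is lifted level, carrying about 6.5 N with both pieces in it. Next is the half turn.

```bash
python3 - <<'E'
from bench import r
from h import *
t0=r.read_time_s()
q=np.array(r.read_q()); q1=q.copy(); q1[5]-=np.pi/2; r.set_joints(q1); print(r.read_time_s()-t0,r.read_gripper_width(),np.round(r.read_torque(),2))
q1[5]-=np.pi/2; r.set_joints(q1)
r.move_pose([*P,.185],down(yt+np.pi)); r.dwell(.2)
print(r.read_time_s(),r.read_gripper_width(),np.round(r.read_torque(),2),np.round(r.read_force(),1),np.round(r.read_tcp_pos(),4))
shot(r,"scene","s6.png",(90,155,230,170),3.4)
r.servo_line([*P,.125],.08); r.dwell(.1)
np.save("pics/w2.npy",np.array(r.camera_info("wrist")["extrinsics"]))
shot(r,"top","t6.png",(350,185,220,180),3.3);shot(r,"wrist","w2.png")
print(r.read_time_s())
E
```

```text
1.3999999999999986 0.025461040305136847 [ 0.01 -0.02 -0.03]
25.9583 0.024924643119320942 [ 0.04 -0.01  0.01] [ 0.6  0.6 -6.5] [ 0.523  -0.2012  0.185 ]
27.1083
```

View pics/s6.png

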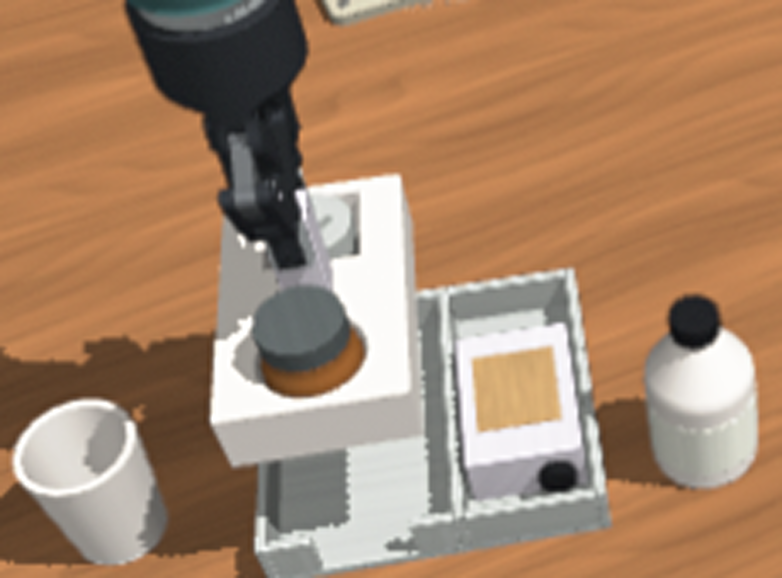

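View pics/t6.png

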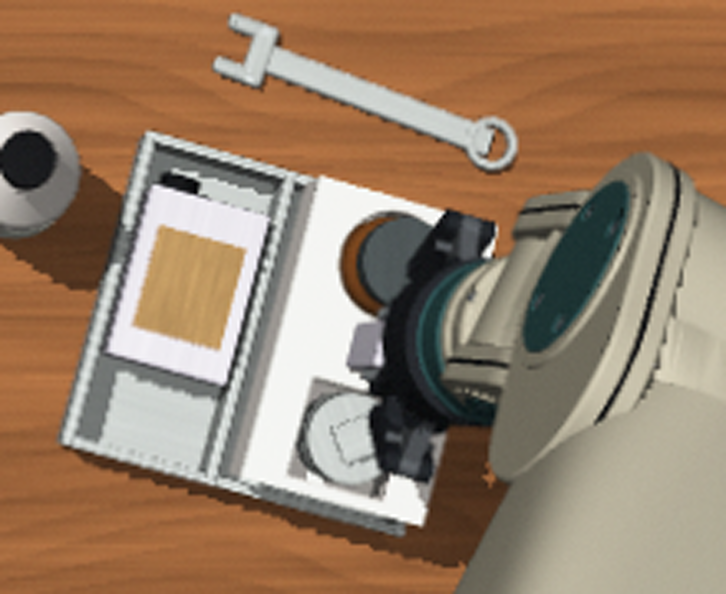

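View pics/w2.png

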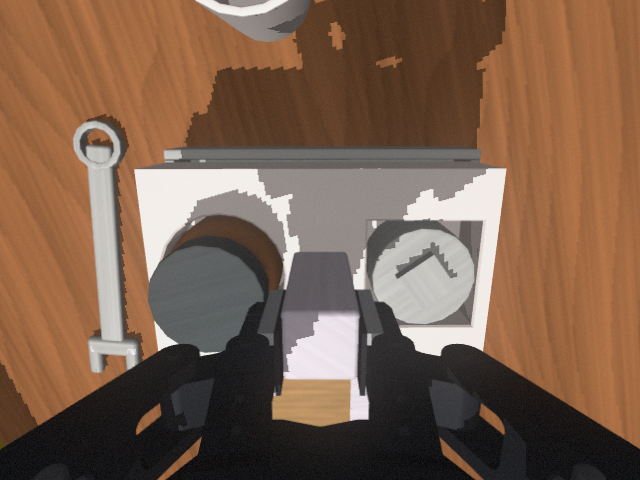

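The jar is now at the gap end, upright. In the wrist picture the insert edge (135–505) and the tray rim (165–479) share a centre to about 2 px. I'll lower it in steps, watching the force.

```bash
python3 - <<'E'
from bench import r
from h import *
f0=np.array(r.read_force())
for z in (.118,.115,.113,.111,.109,.106,.102):
    r.servo_line([*P,z],.04); f=np.array(r.read_force()); print(z,np.round(f,1),np.round(r.read_torque(),2),round(r.read_time_s(),2))
    if f[2]>-2.5 or np.linalg.norm(f[:2])>6: print("contact"); break
shot(r,"scene","s7.png",(90,195,230,170),3.4)
E
```

```text
0.118 [-0.2 -0.1 -6.5] [ 0.01  0.05 -0.05] 27.43
0.115 [ 0.8  0.3 -7.1] [-0.02  0.08 -0.03] 27.68
0.113 [-0.5 -0.3 -7.2] [0.05 0.03 0.02] 27.93
0.111 [-0.2  0.  -6.6] [-0.02  0.02  0.05] 28.18
0.109 [-0.7 -0.2 -7.3] [ 0.05  0.01 -0.03] 28.43
0.106 [ 0.5 -0.4 -6.6] [-0.01  0.04  0.02] 28.68
0.102 [ 0.6 -0.8 -7. ] [0.01 0.08 0.01] 28.93
```

View pics/s7.png

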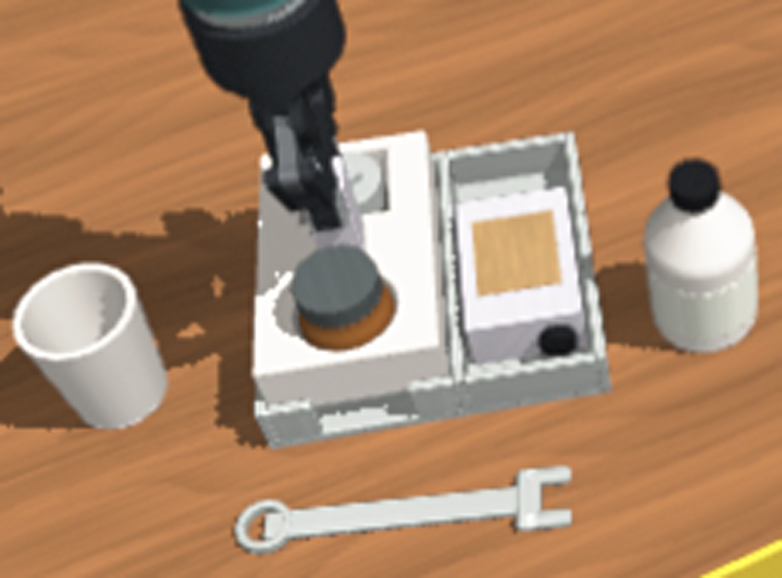

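The insert is inside the pocket and its underside has passed the rim with no contact force. I'll lower it onto the floor.

```bash
python3 - <<'E'
from bench import r
from h import *
for z in (.096,.091,.088,.086,.085,.084,.0832,.0825,.082,.0815):
    r.servo_line([*P,z],.03); f=np.array(r.read_force()); print(z,np.round(f,1),np.round(r.read_torque(),2),round(r.read_time_s(),2))
    if f[2]>0 or np.linalg.norm(f[:2])>8: print("contact"); break
E
```

```text
0.096 [-0.5 -0.8 -6. ] [0.03 0.05 0.04] 29.33
0.091 [ 1.2  0.6 -7.4] [-0.04 -0.02 -0.01] 29.65
0.088 [-0.6 -0.1 -6.8] [-0.02 -0.03  0.03] 29.9
0.086 [-0.1  0.8 -7.4] [ 0.   -0.04  0.03] 30.15
0.085 [-0.6 -0.7 -7.6] [-0.   -0.01 -0.03] 30.4
0.084 [-0.4 -0.4 -6.8] [ 0.05 -0.   -0.01] 30.65
0.0832 [ 0.2  0.4 -7.4] [ 0.03 -0.03  0.03] 30.9
0.0825 [-2.2  1.3  0.5] [0.22 0.5  0.  ] 31.15
contact
```

Contact came at 0.0825, which matches the grasp height of 0.083, so the insert is on the floor. I'll release and retreat straight up.

```bash
python3 - <<'E'
from bench import r
from h import *
r.move_gripper(.055); r.dwell(.1); print(np.round(r.read_force(),1))
r.servo_line([*P,.16],.12)
d=down(yt+np.pi); Rm=R.from_quat(d).as_matrix()
tgt=[.51380,-.2252,.27]; r.move_pose(tgt,d); r.dwell(.2)
np.save("pics/w3.npy",np.array(r.camera_info("wrist")["extrinsics"])); shot(r,"wrist","w3.png")
shot(r,"scene","s8.png",(90,195,230,170),3.4); print(r.read_time_s())
for l in ("insert_c","jar_c","plug_c","tin_c"): print(l,[(np.round(x["at"],1),round(x["conf"],2)) for x in r.spot_point("wrist",l)[:1]],[(np.round(x["at"],1),round(x["conf"],2)) for x in r.spot_point("scene",l)[:1]])
im=cv2.imread("pics/w3.png")[160:360,215:420];cv2.imwrite("pics/w3z.png",cv2.resize(im,None,fx=2.9,fy=2.9,interpolation=cv2.INTER_CUBIC))
E
```

```text
[-1.   0.5 -0.4]
33.275
insert_c [(array([316. , 235.8]), 0.79)] [(array([193.1, 268.2]), 0.98)]
jar_c [] [(array([193.1, 292.3]), 0.8)]
plug_c [(array([363.7, 223.9]), 0.62)] [(array([191.7, 255.4]), 0.74)]
tin_c [(array([302.5, 312.2]), 0.59)] [(array([241.7, 277. ]), 0.72)]
```

View pics/s8.png

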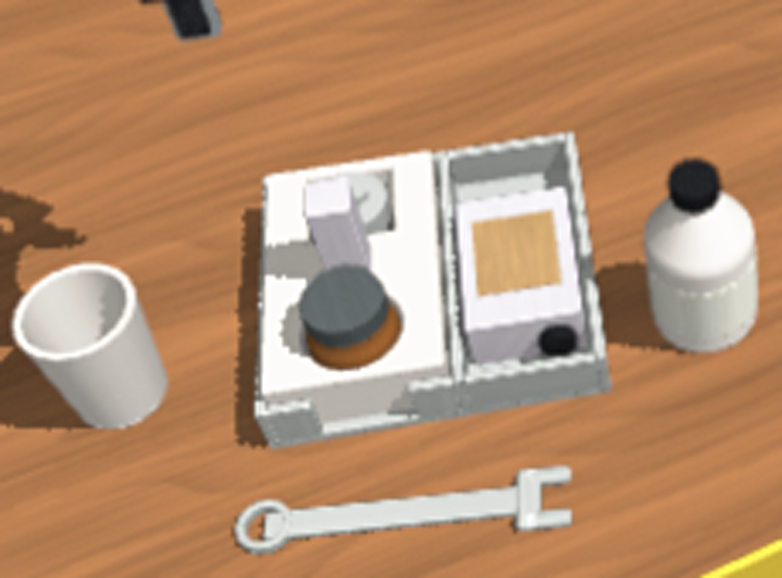

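View pics/w3z.png

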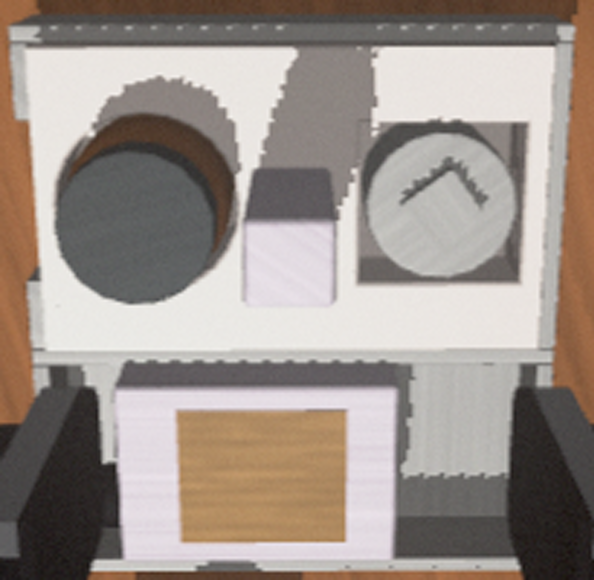

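The insert's edges sit in the scene picture where they did when it was first seated, with the near edge about (265,392) to (448,372) in both zooms. The beaker, bottle and wrench have not moved. Handing in.

```bash
python3 - <<'E'
from bench import r
from h import *
I=dict(r.camera_info("wrist"),extrinsics=np.load("pics/w3.npy")); S=r.camera_info("scene")
print("post top",tri([(I,(215+290/2.9-.33,160+261/2.9-.33)),(S,(90+328/3.4-.35,195+196/3.4-.35))]))
print(r.hand_in(),r.read_time_s())
E
```

```text
post top (array([ 0.52181156, -0.2019624 ,  0.11085358]), [0.0017759145319136036, 0.0017759145319137118])
the job is handed in; nothing more can be done
the job is handed in; nothing more can be done
```

The job is done and handed in at about 33.6 s of the 58 s allowed; no verdict came back.

- **Tin:** I pushed it over from its label side with the closed fingers. It lies label up in its own bay, with the cap towards the tray's gap end.
- **Insert:** I centred and gripped it by its post, lifted it level (about 6.5 N) and turned it half round. I then lowered it in steps, and it met no resistance until it touched the floor. The jar now stands upright at the gap end, and the plug is still in its pocket.

**Last checks:**
- The insert touched the floor with the TCP at 0.0825 m, against 0.083 m when I gripped it. I measured the post top at 0.111 m (expected 0.112 m), so the insert is fully home.
- The insert's edges look parallel to the pocket in the last wrist picture.
- The beaker, bottle and wrench look unmoved.
- Forces stayed small in every reading (under 8 N), and the gripper was clear of everything when I handed in.

**Disagreements:**
- My first estimate of the tray's position, from the top camera, was about 3 mm off in y from the wrist-camera one. I used the wrist value, and the fit confirmed it.
- Heights measured by the wrist camera came out about 2 mm low.
- In the last post measurement the wrist and scene lines of sight missed each other by about 3.5 mm. I put that down to calibration error.
- In the last wrist picture the network did not find the jar, but it found it in the scene picture and I could see it in both.

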